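# Tip out the sweets and show the empty pan to the counter camera

## Task

Pick up the steel pan by its upright tab with the four round sweets in it, and tip them all over its low front edge into the white bowl. Then show the empty pan to the counter camera and finish while still holding it there: middle of the pan floor about 220 mm straight in front of the lens and at lens height, pouring edge square to the camera, leaning about 40 degrees from level with the pouring edge down and towards the camera, so that the camera sees into it. Keep still, leave the bowl where it stands, and do not disturb the other things on the counter.

Things in the scene. Friction and masses are not known exactly. Their poses are not given: they have to be found in the camera images.
- pan: Steel sweet pan, loose, about 200 g, 140 mm (its x) by 120 mm (y), floor 4 mm thick. Origin: centre of its underside, z up. Side walls and back wall (x = +59 to +69 mm) 22 mm high; the back wall carries a grip tab. Front (-x) is the pouring side. Sweets reach 32 mm above the underside.
- pan_center (a point): Middle of the pan floor, inside face (4 mm above the pan origin); axes as the pan.
- pan_grip (a point): Point to pinch on the flat upright tab on the back wall, at pan x = +64 mm, y = 0, 56 mm above the underside. Tab 10 mm thick (x), 60 mm wide (y), its top 80 mm above the underside. Pinch across the thickness (along pan x).
- pan_lip (a point): Middle of the pouring edge: pan x = -70 mm, 6 mm above the underside; axes as the pan. The edge is only a 2 mm ridge above the floor: it keeps the round sweets in while the pan is about level; they roll out over it at 35 to 45 degrees of lean.
- bowl: White ceramic bowl, loose, 0.8 kg, round, 180 mm across the rim, 70 mm high, 5 mm wall. Origin at the centre of its underside.
- camera: Counter camera on a post with a heavy round foot (110 mm), fixed. Origin at the centre of the underside of the foot. It looks level along its own -x; y is to the side, z up. Black housing 70 x 60 x 54 mm, its top 237 mm above the counter, short round lens barrel (42 mm) at the front.
- lens (a point): Front of the camera lens, 210 mm above the counter, 45 mm in front of the post axis; axes as the camera.
- view (a point): The viewing point in the air: 220 mm straight ahead of the lens, at lens height (210 mm above the counter); axes as the camera.
- sweet0_center (a point): Centre of loose round sweet 1 of 4: hard gumball, 28 mm across, 14 g, lying in the pan.
- sweet1_center (a point): Centre of loose round sweet 2 of 4: hard gumball, 28 mm across, 14 g, lying in the pan.
- sweet2_center (a point): Centre of loose round sweet 3 of 4: hard gumball, 28 mm across, 14 g, lying in the pan.
- sweet3_center (a point): Centre of loose round sweet 4 of 4: hard gumball, 28 mm across, 14 g, lying in the pan.
- spool_a: Bystander: small ribbon spool, upright, 50 mm across, 35 mm high, standing between the pan and the bowl. Origin at the centre of its underside.
- spool_b: Bystander: larger ribbon spool, 66 mm across, 45 mm high, near the counter camera. Origin at the centre of its underside.
- tape: Bystander: tape dispenser, 130 x 50 mm, 75 mm high. Origin at the centre of its underside.
- card_reader: Bystander: flat card reader, 150 x 75 x 30 mm. Origin at the centre of its underside.
- weight: Bystander: cone-shaped balloon weight, 68 mm across, 62 mm high. Origin at the centre of its underside.
- stapler: Bystander: stapler, 140 x 36 mm, 46 mm high. Origin at the centre of its underside.
- cup: Bystander: empty paper cup, 70 mm across, 95 mm high (much narrower and taller than the bowl). Origin at the centre of its underside.
Not all that is in view belongs to the job. What is shaped like the pan but green is not meant.

How it is judged:
On the way, in this order (a step that is already met when the one before it is completed fails the run):
1. the pan is lifted clear of the counter by the gripper with all four sweets still in it (contact force between the fingers and pan above 1 N and height (world z) of pan above 0.03 m and distance between each of sweet0_center, sweet1_center, sweet2_center, sweet3_center and pan_center below 0.1 m), for 0.2 s.
2. all four sweets are in the bowl, with the pan still held in the air (contact force between the fingers and pan above 1 N and height (world z) of pan above 0.03 m and horizontal distance between each of sweet0_center, sweet1_center, sweet2_center, sweet3_center and bowl below 0.085 m and height (world z) of each of sweet0_center, sweet1_center, sweet2_center, sweet3_center below 0.08 m), for 0.2 s.
At the end, for the whole second after the job is handed in: Gripper holds the still pan (under 30 mm/s) off camera and bowl: floor middle within 35 mm of the viewing point, leaning 26 to 54 deg, pouring edge down and to the camera; lens within 60 mm of its centre plane, over 80 mm ahead and 50 mm above its floor; all sweets in the upright bowl (contact force between the fingers and pan above 1 N and horizontal distance between each of sweet0_center, sweet1_center, sweet2_center, sweet3_center and bowl below 0.085 m and height (world z) of each of sweet0_center, sweet1_center, sweet2_center, sweet3_center below 0.08 m and distance between pan_center and view below 0.035 m and angle between pan's own z axis and vertical between 0.45 and 0.95 rad and x of lens in the frame of pan below -0.08 m and z of lens in the frame of pan above 0.05 m and y of lens in the frame of pan between -0.06 and 0.06 m and contact force between pan and camera below 0.05 N and contact force between pan and bowl below 0.05 N and linear speed of pan below 0.03 m/s and angle between bowl's own z axis and vertical below 0.1 rad); the arm keeps its last pose, push and grip.
It fails at once if the bowl is moved by more than 40 mm (distance of bowl from where it was at the start of the episode above 0.04 m).
It fails at once if another thing on the counter is moved by more than 30 mm (distance of any of spool_a, spool_b, tape, card_reader, weight, stapler, cup from where it was at the start of the episode above 0.03 m).
It also fails if it takes over 70 s, if anything falls off the work surface, if the arm or the gripper's body presses on something with over 40 N, if the wrist force passes 120 N, or if a joint passes its speed limit or range.

## Robot

A 6-joint arm with a two-finger parallel gripper is mounted at the origin on the work surface. World frame = base frame: x ahead of the robot, y to its left, z up, the work surface at z = 0. Lengths are in m, angles in rad, forces in N, time in s.
With the tool pointing down it reaches from about 0.3 to 0.75 m from the base axis. Payload 8.5 kg.
Tool frame: the origin (TCP) lies between the finger pads; the fingertips stand 17 mm ahead of it and the grasp point (between the pads) lies 2 mm behind it; z points along the fingers, x is the direction in which the jaws open and shut, and the axes are right-handed (so a half turn about z gives the same grasp; the last joint's range is limited). The gripper opens to 88 mm and grips with 3 to 60 N. Pads are 18 mm wide; open, the fingers measure 123 mm over their backs; the gripper's body (75 mm by 187 mm) begins 45 mm behind the grasp point.
Start: joints at [-1.372, 0.381, 1.297, -0, 1.464, -0.215], TCP at [0.221, -0.504, 0.256] pointing down, gripper open.
Joint ranges: [-3.11, 3.11], [-0.89, 2.33], [0.22, 2.48], [-1.42, 4.56], [0.17, 2.85], [-2.88, 2.88]. Speed limits (rad/s): [2.39, 2.39, 3.14, 3.14, 3.14, 3.14].

## Interface

Orientations are given as a rotation vector (axis times angle).
In Python, from rig import readout, imaging, order gives the robot as it stands.
- The arm moves only by the tool step_arm, never from a script. Its argument "series" is a list that holds one entry, the list of rows, each a list of 7 numbers: the shift along the tool's x, y, z in units of 0.15 m (1.0 is 0.15 m), then the turn, a rotation vector about the tool's x, y, z in units of pi/4 rad (1.0 is pi/4 rad), then the closure, from -1 (fully open) to 1 (shut). In form: [[[x, y, z, rx, ry, rz, hand], ...]]. A call has 1 to 10 rows; each row is the pose to reach, as a shift and turn from the pose commanded when the call began, along the tool's axes at that moment; what a row does not reach only later rows make up. A row lasts 1/12 s, in which the tool goes at most 41.7 mm and 7.16 degrees, less where a joint would pass 70% of its speed; a pose out of reach is approached as far as the arm can. A call with a number of a shift or a turn outside -1 to 1 is refused whole. A call with a gripper value outside its range is refused whole. The fingers move at their own pace and stop on an object; "force" is the grip in N (left out, the last holds). Time passes only in rows, so rows that repeat a pose let the fingers close. It gives the time, the measured TCP pose, the force and the opening at its end, in the units of the state.
- readout.get_obs(): the state, without advancing time (a new reading comes with each control period).
- imaging.grab_frame(name): name is "scene" or "top"; returns a dict with "pixels" (420x560x3 uint8, red, green, blue), "camera_matrix" (3x3 intrinsics, pixels), "dist" ([k1, k2, p1, p2, k3] as OpenCV has them; the pictures are not rectified), "eye" and "attitude" of the camera in the world. Camera axes: x right, y down, z forward; pixel columns grow to the right and rows downward; lengths in m; the calibration is good to about 2 mm. A picture is of the moment at which its call begins. There is no depth.
- order.sign_off(): hands the job in, once; it reports no verdict.
The state is a dict: "t": time; "joint_positions": joint angles; "qd": joint speeds; "effort": joint torques, N m; "ee_pos": TCP position; "ee_rot": TCP orientation; "contact_force": force on the tool from outside, world axes, zero at the start; "torque": the same for the moment, N m; "width": finger opening in m.
Only numpy, scipy, OpenCV 4.12 (cv2) and the standard library are available. Lean on these libraries where they do the work, as an engineer would, in place of code of your own. Each camera call takes 0.05 s, during which the arm holds its last target.

## Working session

There is one attempt and no reset: what is moved stays moved. The work goes in short steps, Python scripts to look and compute and a tool call to move; the robot and the scene stay as the last step left them, time stands still between calls to the robot, and variables do not carry over. Pictures are saved under pics/ and viewed, and the job is handed in when it is done.

Besides the shell and the picture viewer there is one more tool, called after ">>>" by a JSON object that holds its "op" and its "data", one argument or row to a line. step_arm: Moves the arm, as the interface text tells. Shifts and turns lie within -1 to 1; 1 stands for 0.15 m of shift or pi/4 rad of turn. Its arguments: {"type":"object","properties":{"series":{"type":"array","items":{"type":"array","items":{"type":"array","items":{"type":"number","minimum":-1,"maximum":1}}}},"force":{"type":"number"}},"required":["series"]}

```bash
ls; mkdir -p pics
python3 - <<'E'
from rig import readout, imaging, order
import cv2
print(readout.get_obs())
for n in ("scene","top"):
    f=imaging.grab_frame(n)
    print(n,f["camera_matrix"],f["dist"],f["eye"],f["attitude"])
    cv2.imwrite(f"pics/{n}0.png",cv2.resize(f["pixels"][:,:,::-1],(800,600),interpolation=cv2.INTER_CUBIC))
    cv2.imwrite(f"pics/raw_{n}0.png",f["pixels"][:,:,::-1])
E
```

```text
pics
{'t': 0.0, 'joint_positions': array([-1.37228847e+00,  3.81209972e-01,  1.29821888e+00, -8.30913052e-06,
        1.46357950e+00, -2.15306508e-01]), 'qd': array([ 8.33529191e-04, -8.66998389e-05, -4.55379524e-04,  6.48975166e-04,
        4.92945845e-04,  1.09035902e-03]), 'effort': array([-9.53984411e-07, -4.37929952e+01, -2.24557221e+01,  7.13481428e-02,
        3.51788616e-02, -8.08781829e-05]), 'ee_pos': array([ 0.22110243, -0.50334154,  0.25514437]), 'ee_rot': array([-2.62958007e+00,  1.71715044e+00,  1.56793519e-03]), 'contact_force': array([ 0.14840415, -0.22872357, -0.04781802]), 'torque': array([0.00266327, 0.02669846, 0.03451264]), 'width': 0.08840004939506}
scene [[542.30264848   0.         281.75079723]
 [  0.         542.30264848 201.57142957]
 [  0.           0.           1.        ]] [0.05606584 0.         0.         0.         0.        ] [ 1.42112365 -0.58897284  1.14852481] [-2.04738865 -1.1460258   0.49238003]
top [[444.98868025   0.         280.06470208]
 [  0.         444.98868025 210.11193533]
 [  0.           0.           1.        ]] [0.00748475 0.         0.         0.         0.        ] [0.22321306 0.01125442 1.26139201] [-2.19235667  2.02923701 -0.21026167]
```

View pics/scene0.png

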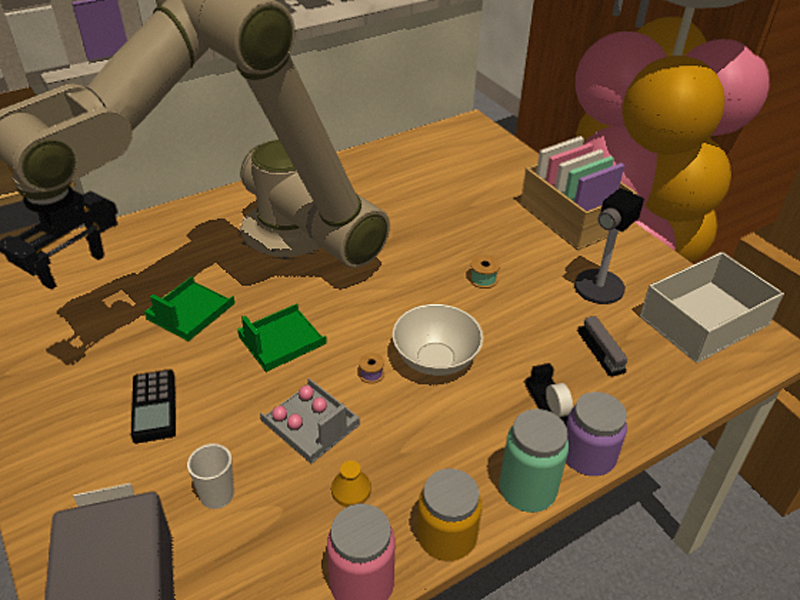

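View pics/top0.png

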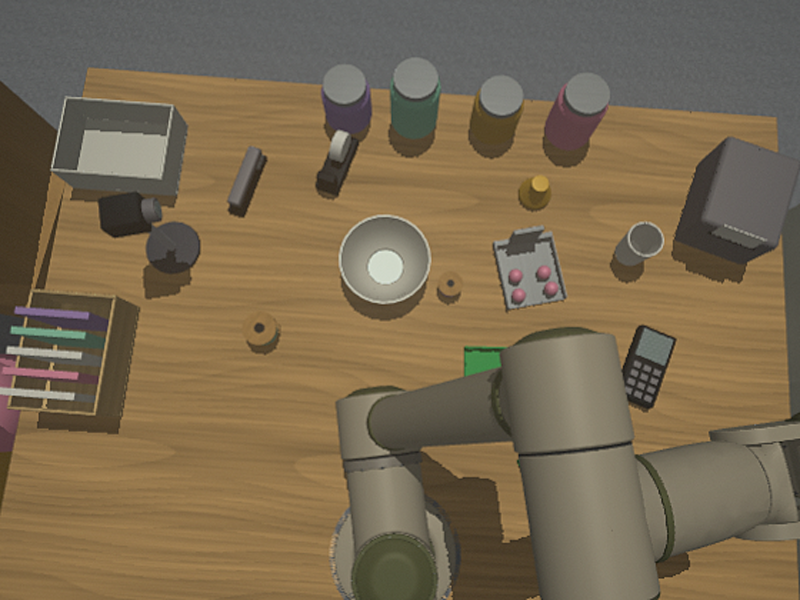

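The top view has x up and y to the left. The pan is around (530,268) with its tab on the far side. The bowl is at (385,262), the camera at (150,225) looking towards the right, spool_a at (450,287) and the weight at (537,190). Next I'll enlarge.

Run:
```python
import cv2
t=cv2.imread("pics/raw_top0.png"); s=cv2.imread("pics/raw_scene0.png")
def crop(im,x,y,w,h,k,n):
    cv2.imwrite(n,cv2.resize(im[y:y+h,x:x+w],None,fx=k,fy=k,interpolation=cv2.INTER_CUBIC))
crop(t,300,110,115,115,5,"pics/c_pan_top.png")
crop(t,60,120,100,80,7,"pics/c_cam_top.png")
crop(s,170,250,100,85,7,"pics/c_pan_sc.png")
crop(s,385,125,80,95,6,"pics/c_cam_sc.png")
```

```text
(no output)
```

View pics/c_pan_top.png

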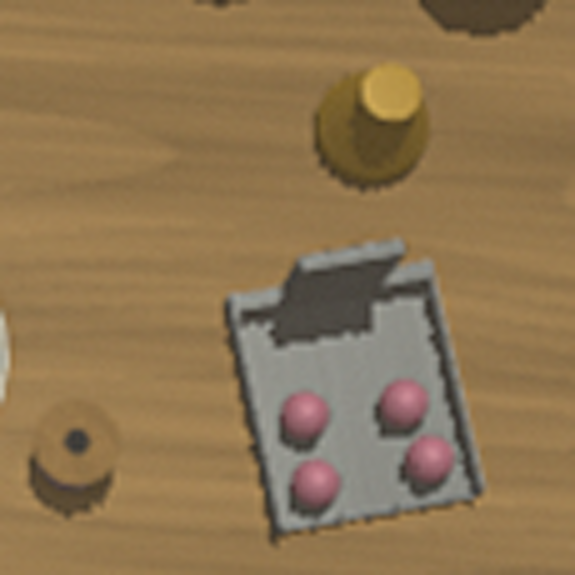

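View pics/c_cam_top.png

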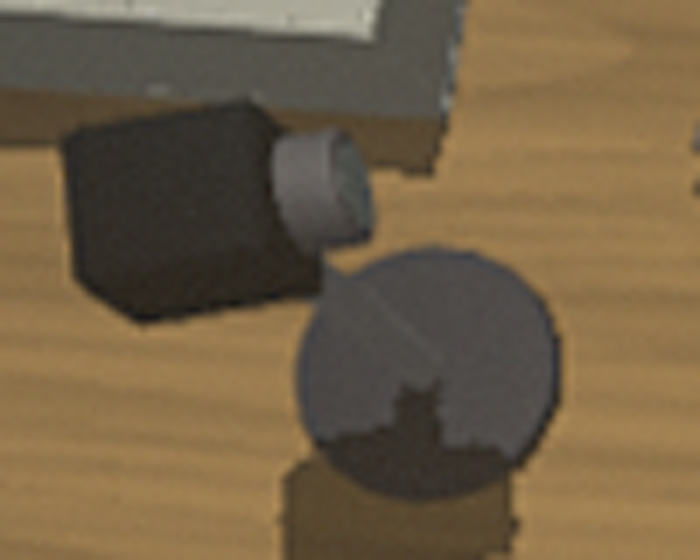

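View pics/c_pan_sc.png

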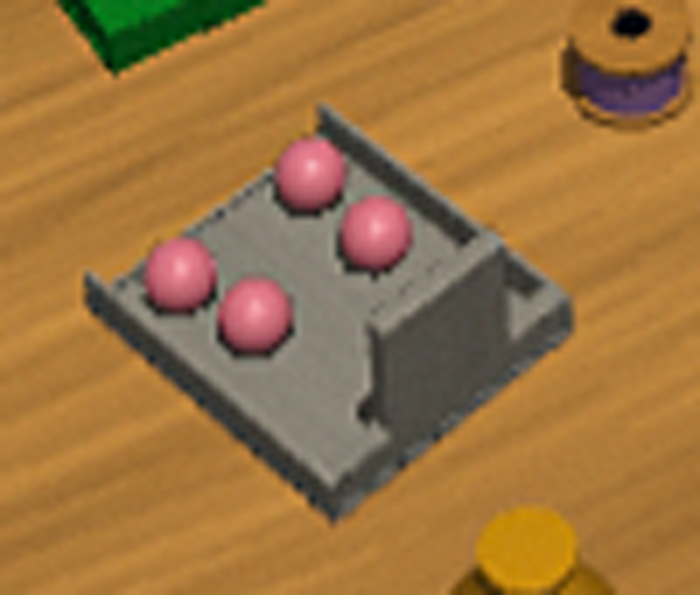

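View pics/c_cam_sc.png

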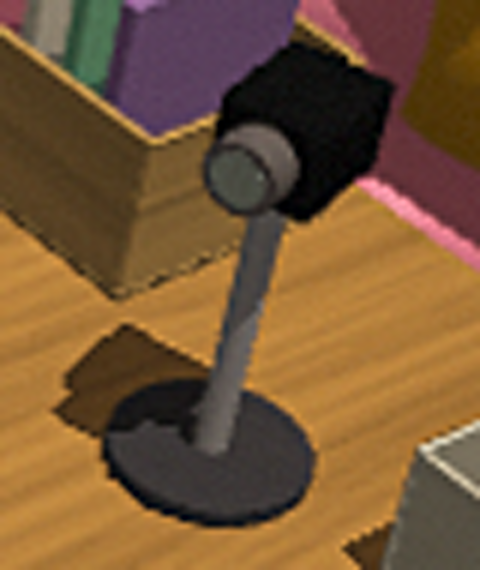

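```bash
cat > h.py <<'E'
import numpy as np, cv2
from scipy.spatial.transform import Rotation as R
from scipy.optimize import least_squares
CAM={"scene":(np.array([[542.30264848,0,281.75079723],[0,542.30264848,201.57142957],[0,0,1]]),np.array([0.05606584,0,0,0,0]),np.array([1.42112365,-0.58897284,1.14852481]),np.array([-2.04738865,-1.1460258,0.49238003])),
"top":(np.array([[444.98868025,0,280.06470208],[0,444.98868025,210.11193533],[0,0,1]]),np.array([0.00748475,0,0,0,0]),np.array([0.22321306,0.01125442,1.26139201]),np.array([-2.19235667,2.02923701,-0.21026167]))}
def proj(n,P):
    K,d,e,a=CAM[n]; Rm=R.from_rotvec(a).as_matrix()
    Pc=(np.atleast_2d(P)-e)@Rm
    return cv2.projectPoints(Pc,np.zeros(3),np.zeros(3),K,d)[0].reshape(-1,2)
def unproj(n,uv,z):
    K,d,e,a=CAM[n]; Rm=R.from_rotvec(a).as_matrix()
    p=cv2.undistortPoints(np.array(uv,float).reshape(-1,1,2),K,d).reshape(-1,2)
    r=np.c_[p,np.ones(len(p))]@Rm.T
    return e+r*((z-e[2])/r[:,2:])
def raw(c,k,ox,oy): c=np.array(c,float); return (c+.5)/k-.5+[ox,oy]
def fit(obs,x0):
    # obs: list (cam, local pt mm, uv raw)
    def res(p):
        Rz=R.from_euler('z',p[2]).as_matrix()
        return np.concatenate([(proj(c,Rz@(np.array(l)/1e3)+[p[0],p[1],0])[0]-uv) for c,l,uv in obs])
    s=least_squares(res,x0,loss='soft_l1'); return s.x,res(s.x).reshape(-1,2)
E
python3 - <<'E'
from h import *
T=lambda c:raw(c,5,300,110); S=lambda c:raw(c,7,170,250)
obs=[("top",(69,60,22),T((230,298))),("top",(69,-60,22),T((432,263))),("top",(-70,-60,22),T((482,490))),("top",(-70,60,0),T((277,543))),
("top",(69,30,80),T((300,262))),("top",(69,-30,80),T((400,240))),
("scene",(69,-60,0),S((333,522))),("scene",(69,60,0),S((570,330))),("scene",(-70,-60,22),S((88,275))),("scene",(-70,60,22),S((322,105))),("scene",(69,-30,80),S((375,330))),("scene",(69,30,80),S((503,243)))]
x,r=fit(obs,[.45,-.2,0]); print("pan",x,np.degrees(x[2]));print(r.round(1).tolist())
T=lambda c:raw(c,7,60,120); S=lambda c:raw(c,6,385,125)
obs=[("top",(-45,0,210),T((352,188))),("scene",(-45,0,210),S((238,178))),("top",(0,0,12),T((430,372))),("scene",(0,0,12),S((210,450)))]
x,r=fit(obs,[.45,.4,0]); print("cam",x,np.degrees(x[2]));print(r.round(1).tolist())
# housing top edge
print(unproj("top",[T((66,142)),T((250,100))],.237),unproj("scene",[S((392,90)),S((300,222))],.237))
for n,c,z in [("bowl",(385,259.5),.07),("spa",(450,284),.035),("spb",(262,329),.045),("weight",(536,195),.0)]:
    print(n,unproj("top",[raw(c,800/560,0,0)],z))
E
```

```text
pan [ 0.56217282 -0.22962051  0.26046897] 14.923772540302163
[[0.3, 0.1], [0.2, -0.1], [1.4, 0.4], [-0.1, -1.2], [-0.1, -0.7], [1.0, -0.1], [0.0, -0.4], [0.1, -0.2], [-0.8, -0.5], [0.0, -0.8], [1.3, 0.2], [0.6, -1.0]]
cam [0.55553604 0.49886383 1.84237193] 105.56013586002193
[[0.9, 0.0], [0.1, 0.1], [-0.5, -0.2], [0.1, -1.3]]
[[0.56740824 0.54711657 0.237     ]
 [0.58765265 0.48639023 0.237     ]] [[0.57641276 0.54028844 0.237     ]
 [0.63185342 0.42653588 0.237     ]]
bowl [[0.54657551 0.06225189 0.07      ]]
spa [[ 0.51603373 -0.06869413  0.035     ]]
spb [[0.3962661 0.2890572 0.045    ]]
weight [[ 0.72967941 -0.23912773  0.        ]]
```

```bash
cat > m.py <<'E'
import sys,json,os
from h import *
from rig import readout
np.set_printoptions(precision=4,suppress=True)
def state():
    o=readout.get_obs()
    rec=dict(q=list(map(float,o["joint_positions"])),p=list(map(float,o["ee_pos"])),r=list(map(float,o["ee_rot"])))
    open("log.jsonl","a").write(json.dumps(rec)+"\n")
    return o
def delta(p,Rm,o=None):
    """units from current pose to target TCP pose"""
    o=o or state()
    R0=R.from_rotvec(o["ee_rot"])
    d=R0.inv().apply(np.array(p)-o["ee_pos"])/0.15
    w=(R0.inv()*Rm).as_rotvec()/(np.pi/4)
    return d,w
def frame(x,z):
    x=np.array(x,float);x/=np.linalg.norm(x);z=np.array(z,float);z/=np.linalg.norm(z);y=np.cross(z,x)
    return R.from_matrix(np.c_[x,y,z])
def down(h): h=np.radians(h); return frame([np.cos(h),np.sin(h),0],[0,0,-1])
E
python3 - <<'E'
from m import *
for p,h in [((.40,-.40,.25),-25),((.624,-.213,.16),14.9)]: print(*delta(p,down(h)))
E
```

```text
[-0.1513 -1.369   0.0353] [-0.0009  0.0014 -0.9176]
[-0.6916 -3.2374  0.6366] [-0.0014  0.001  -1.8042]
```

>>> {"op": "step_arm", "data": {
  "series": [
    [[-0.17,-0.9,0.0,0,0,-0.45,-1],[-0.17,-0.9,0.0,0,0,-0.45,-1],[-0.17,-0.9,0.0,0,0,-0.45,-1],[-0.17,-0.9,0.0,0,0,-0.45,-1],[-0.17,-0.9,0.0,0,0,-0.45,-1]]
  ]
}}

```text
t: 0.52
ee_pos: [0.3365, -0.4241, 0.2556]
ee_rot: [-2.893, 1.224, 0.0]
contact_force: [-0.4, 0.6, -0.4]
width: 0.0882
```

Run:
```python
from m import *
print(*delta((.624,-.213,.16),down(14.9)))
```

```text
[ 0.3247 -2.3556  0.6385] [-0.0008  0.0001 -1.3505]
```

>>> {"op": "step_arm", "data": {
  "series": [
    [[0.1,-1,0.2,0,0,-0.6,-1],[0.1,-1,0.2,0,0,-0.6,-1],[0.1,-1,0.2,0,0,-0.6,-1],[0.1,-1,0.2,0,0,-0.6,-1],[0.1,-1,0.2,0,0,-0.6,-1]]
  ]
}}

```text
t: 0.93
ee_pos: [0.4548, -0.3303, 0.2242]
ee_rot: [-3.098, 0.509, 0.002]
contact_force: [-0.4, -0.2, 0.5]
width: 0.088
```

Run:
```python
from m import *
print(*delta((.624,-.213,.16),down(14.9)))
```

```text
[ 0.8194 -1.1009  0.4287] [-0.003   0.0016 -0.7456]
```

>>> {"op": "step_arm", "data": {
  "series": [
    [[0.82,-1,0.3,0,0,-0.745,-0.2],[0.82,-1,0.3,0,0,-0.745,-0.2],[0.82,-1,0.3,0,0,-0.745,-0.2],[0.82,-1,0.3,0,0,-0.745,-0.2],[0.82,-1,0.3,0,0,-0.745,-0.2],[0.82,-1,0.3,0,0,-0.745,-0.2],[0.82,-1,0.3,0,0,-0.745,-0.2]]
  ]
}}

```text
t: 1.52
ee_pos: [0.6181, -0.2317, 0.1796]
ee_rot: [-3.116, -0.394, 0.003]
contact_force: [0.1, -0.4, -0.5]
width: 0.0531
```

Run:
```python
from m import *
from rig import imaging
print(state()["joint_positions"])
print(*delta((.624,-.213,.16),down(14.9)))
for n,(x,y,w,h) in (("top",(60,100,360,200)),("scene",(150,110,330,240))):
    f=imaging.grab_frame(n)["pixels"][:,:,::-1]
    cv2.imwrite(f"pics/raw_{n}1.png",f)
    cv2.imwrite(f"pics/{n}1.png",cv2.resize(f[y:y+h,x:x+w],None,fx=2.2,fy=2.2,interpolation=cv2.INTER_CUBIC))
```

```text
[-0.5374  0.6312  1.0798 -0.0006  1.4321 -0.7885]
[ 0.0694 -0.1107  0.1307] [-0.0009  0.002  -0.0113]
```

View pics/scene1.png

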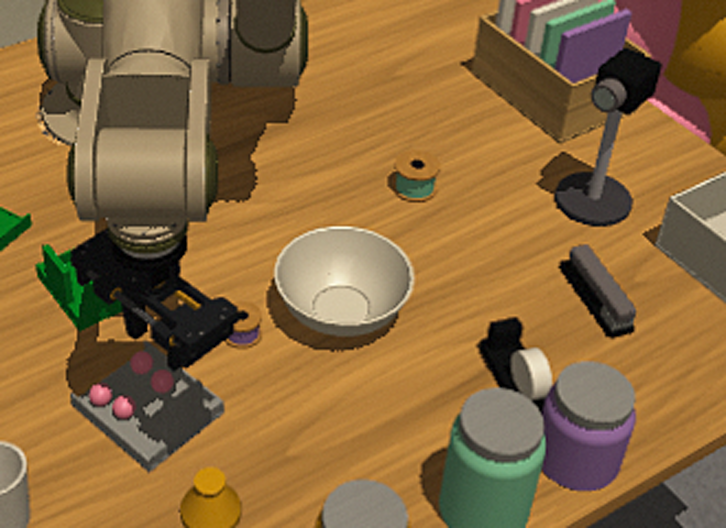

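View pics/top1.png

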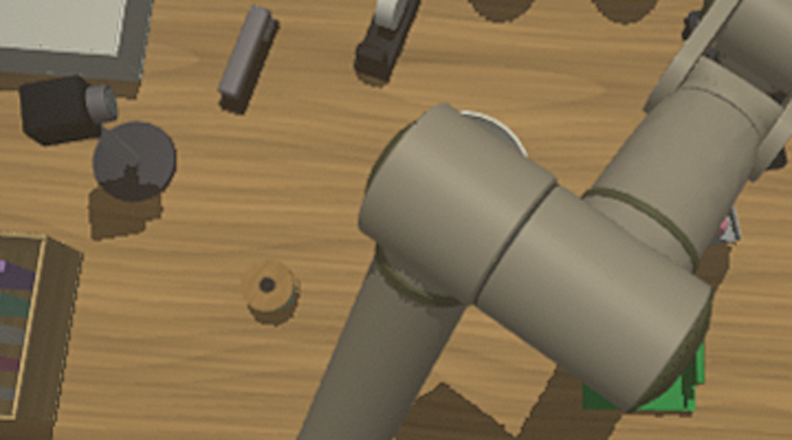

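>>> {"op": "step_arm", "data": {
  "series": [
    [[0.07,-0.11,0.4,0,0,-0.01,-0.2],[0.07,-0.11,0.4,0,0,-0.01,-0.2],[0.07,-0.11,0.4,0,0,-0.01,-0.2],[0.07,-0.11,0.4,0,0,-0.01,-0.2],[0.07,-0.11,0.4,0,0,-0.01,-0.2]]
  ]
}}

```text
t: 2.03
ee_pos: [0.6242, -0.2141, 0.1229]
ee_rot: [3.113, 0.405, 0.004]
contact_force: [-0.2, -0.4, -0.4]
width: 0.0529
```

Run:
```python
from m import *
from rig import imaging
o=state();print(o["ee_pos"])
print(*delta((.624,-.213,.057),down(14.9)))
Rm=R.from_rotvec(o["ee_rot"]); p=o["ee_pos"]; print(Rm.as_matrix())
f=imaging.grab_frame("scene")["pixels"][:,:,::-1].copy()
x,y,w,h=150,220,150,130;k=5
g=cv2.resize(f[y:y+h,x:x+w],None,fx=k,fy=k,interpolation=cv2.INTER_CUBIC)
def dot(P,c):
    u=(proj("scene",P)[0]-[x,y]+.5)*k-.5; cv2.circle(g,tuple(map(int,u)),3,c,-1)
dot(p+Rm.apply([0,0,.017]),(0,255,255))
yaw=0.2605
for l in [(69,30,80),(69,-30,80),(59,30,80),(59,-30,80),(64,0,80),(69,60,22),(69,-60,22),(-70,-60,22),(-70,60,22),(69,-60,0),(69,60,0)]:
    dot(R.from_euler('z',yaw).apply(np.array(l)/1e3)+[.5622,-.2296,0],(0,0,255))
cv2.imwrite("pics/scene2.png",g)
```

```text
[ 0.6242 -0.2141  0.1229]
[-0.0005 -0.0083  0.4395] [ 0.003  -0.0027 -0.0019]
[[ 0.9667  0.2557  0.0026]
 [ 0.2557 -0.9667 -0.0018]
 [ 0.0021  0.0024 -1.    ]]
```

View pics/scene2.png

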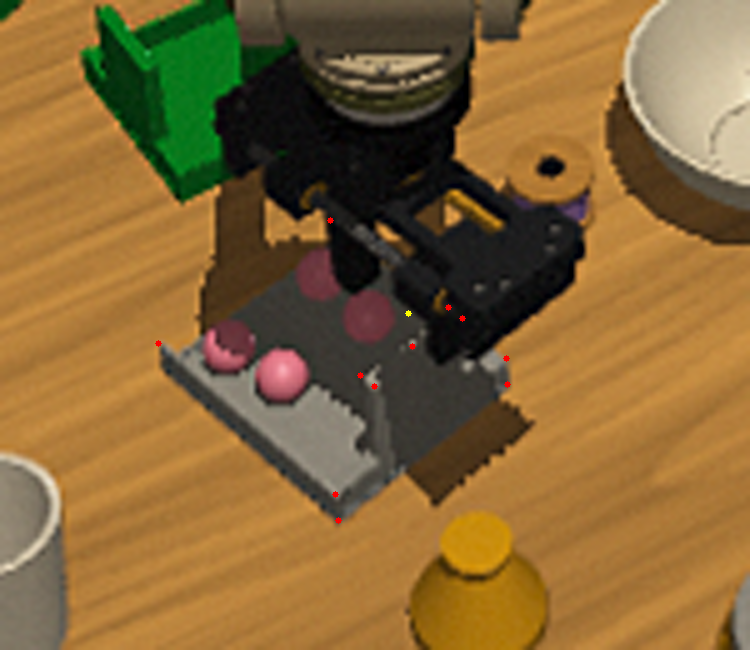

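The model corners (red) sit on the pan's edges: near corner (335,495), left (160,343), tab end (368,382). The fingers straddle the tab, so I'll descend.

>>> {"op": "step_arm", "data": {
  "series": [
    [[0,-0.01,0.11,0,0,0,-0.2],[0,-0.01,0.22,0,0,0,-0.2],[0,-0.01,0.33,0,0,0,-0.2],[0,-0.01,0.43,0,0,0,-0.2],[0,-0.01,0.43,0,0,0,-0.2],[0,-0.01,0.43,0,0,0,-0.2]]
  ]
}}

```text
t: 2.58
ee_pos: [0.624, -0.2116, 0.0574]
ee_rot: [3.114, 0.407, 0.001]
contact_force: [-0.9, 0.7, -0.9]
width: 0.0531
```

Run:
```python
from m import *
from rig import imaging
o=state();print(o["ee_pos"],o["contact_force"],o["width"])
f=imaging.grab_frame("scene")["pixels"][:,:,::-1].copy()
x,y,w,h=150,220,150,130;k=5
cv2.imwrite("pics/scene3.png",cv2.resize(f[y:y+h,x:x+w],None,fx=k,fy=k,interpolation=cv2.INTER_CUBIC))
```

```text
[ 0.624  -0.2116  0.0574] [-0.8986  0.6856 -0.8743] 0.05312521011627308
```

View pics/scene3.png

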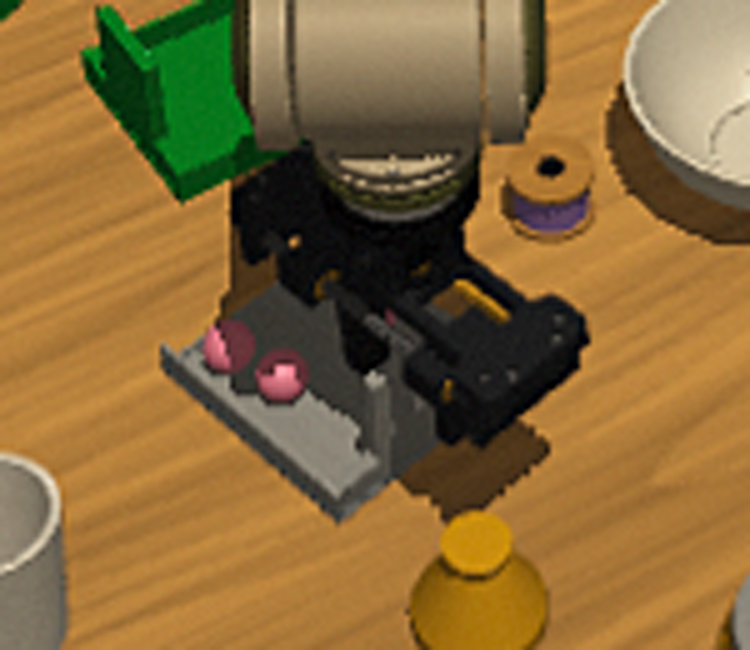

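The tab, at about (385,390), lies between the two fingers. Now I'll close.

>>> {"op": "step_arm", "data": {
  "series": [
    [[0,0,0,0,0,0,0.3],[0,0,0,0,0,0,0.5],[0,0,0,0,0,0,0.7],[0,0,0,0,0,0,1],[0,0,0,0,0,0,1],[0,0,0,0,0,0,1],[0,0,0,0,0,0,1],[0,0,0,0,0,0,1]]
  ],
  "force": 45
}}

```text
t: 3.3
ee_pos: [0.624, -0.2108, 0.0564]
ee_rot: [3.115, 0.408, 0.001]
contact_force: [1.5, 0.7, 0.5]
width: 0.0099
```

Run:
```python
from m import *
o=state();print(o["ee_pos"],o["contact_force"],o["width"])
import json
D=[json.loads(l) for l in open("log.jsonl")]
for d in D: 
    q=np.array(d["q"]);p=np.array(d["p"]);Rm=R.from_rotvec(d["r"]).as_matrix()
    c=R.from_euler('z',-q[0]).apply(p); print(q.round(4),c, (R.from_euler('z',-q[0]).as_matrix()@Rm)[:,0])
```

```text
[ 0.624  -0.2108  0.0564] [1.5    0.6894 0.5004] 0.009934502886585617
[-1.3723  0.3811  1.2982  0.      1.4636 -0.2153] [0.5371 0.1175 0.2552] [ 0.9769  0.2136 -0.0012]
[-1.3723  0.3811  1.2982  0.      1.4636 -0.2153] [0.5371 0.1175 0.2552] [ 0.9769  0.2136 -0.0012]
[-1.1191  0.3657  1.3213  0.0003  1.4551 -0.3185] [0.5284 0.1176 0.2556] [ 0.9497  0.3131 -0.0004]
[-0.839   0.4268  1.3166  0.0008  1.4007 -0.5137] [0.5496 0.1177 0.2242] [ 0.871   0.4912 -0.0018]
[-0.5374  0.6312  1.0798 -0.0006  1.4321 -0.7885] [0.6496 0.1174 0.1796] [ 0.7049  0.7094 -0.0015]
[-0.5374  0.6312  1.0798 -0.0006  1.4321 -0.7885] [0.6496 0.1174 0.1796] [ 0.7049  0.7094 -0.0015]
[-0.5093  0.6794  1.1585 -0.0003  1.3005 -0.7678] [0.6494 0.1174 0.1229] [0.7194 0.6946 0.0021]
[-0.5093  0.6794  1.1585 -0.0003  1.3005 -0.7678] [0.6494 0.1174 0.1229] [0.7194 0.6946 0.0021]
[-0.5063  0.7499  1.2253 -0.0001  1.1653 -0.7661] [0.6483 0.1175 0.0574] [0.7206 0.6934 0.0008]
[-0.5053  0.7509  1.2265  0.0003  1.1637 -0.7661] [0.648  0.1176 0.0564] [0.7207 0.6932 0.0005]
```

>>> {"op": "step_arm", "data": {
  "series": [
    [[0,0,-0.05,0,0,0,1],[0,0,-0.12,0,0,0,1],[0,0,-0.2,0,0,0,1],[0,0,-0.3,0,-0.04,0,1],[0,0,-0.4,0,-0.08,0,1],[0,0,-0.5,0,-0.12,0,1],[0,0,-0.57,0,-0.16,0,1],[0,0,-0.6,0,-0.18,0,1],[0,0,-0.6,0,-0.18,0,1],[0,0,-0.6,0,-0.18,0,1]]
  ]
}}

```text
t: 4.13
ee_pos: [0.6238, -0.2108, 0.147]
ee_rot: [3.089, 0.405, -0.217]
contact_force: [-0.9, 0.2, -2.7]
width: 0.0096
```

Run:
```python
from m import *
from rig import imaging
o=state();print(o["ee_pos"],o["contact_force"],o["width"],R.from_rotvec(o["ee_rot"]).as_matrix())
f=imaging.grab_frame("scene")["pixels"][:,:,::-1].copy()
x,y,w,h=130,180,160,150;k=4
cv2.imwrite("pics/scene4.png",cv2.resize(f[y:y+h,x:x+w],None,fx=k,fy=k,interpolation=cv2.INTER_CUBIC))
import json
D=[json.loads(l) for l in open("log.jsonl")]
Q=np.array([d["q"] for d in D]);P=np.array([d["p"] for d in D]);RR=[R.from_rotvec(d["r"]).as_matrix() for d in D]
C=np.array([R.from_euler('z',-q[0]).apply(p) for q,p in zip(Q,P)])
def model(k,q):
    # frames: base yaw, pitch about y
    r0,h,L2,e2,L3,e3,D,lat,w=k
    ry=lambda a:R.from_euler('y',a).as_matrix()
    A=R.from_euler('z',q[0]).as_matrix(); A2=A@ry(q[1]); A3=A2@ry(q[2])
    p=A@[r0,lat,h]+A2@[e2,0,L2]+A3@[e3,0,L3]
    A5=A3@R.from_euler('z',s4*q[3]).as_matrix()@ry(q[4])
    p=p+A5@[w,0,D]
    A6=A5@R.from_euler('z',s6*q[5]).as_matrix()
    return p,A6
for s6 in(1,-1):
    s4=1
    print(s6,[np.round(np.linalg.norm(R.from_matrix(RR[i].T@model([0]*9,Q[i])[1]).as_rotvec()),3) for i in (0,4,9,10)])
```

```text
[ 0.6238 -0.2108  0.147 ] [-0.9356  0.1603 -2.6626] 0.009592479636300938 [[ 0.9567  0.2578 -0.1349]
 [ 0.2552 -0.9662 -0.0365]
 [-0.1398  0.0005 -0.9902]]
1 [np.float64(3.142), np.float64(3.142), np.float64(3.142), np.float64(3.142)]
-1 [np.float64(2.711), np.float64(1.565), np.float64(1.609), np.float64(1.7)]
```

View pics/scene4.png

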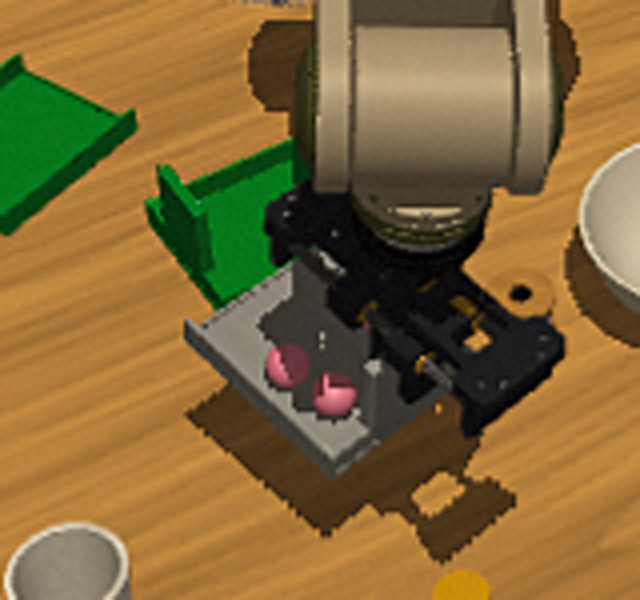

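```bash
cat >> m.py <<'E'
def lean(head,deg):
    """deg>0 : pouring edge down; head = heading of pan x"""
    h=np.radians(head);t=np.radians(deg);H=np.array([np.cos(h),np.sin(h),0]);U=np.array([0,0,1.])
    return frame(np.cos(t)*H+np.sin(t)*U, np.sin(t)*H-np.cos(t)*U)
E
python3 - <<'E'
from m import *
print(*delta((.612,-.16,.19),lean(-27,-8)))
E
```

```text
[-0.0281 -0.3473 -0.2892] [0.1301 0.0016 0.9226]
```

>>> {"op": "step_arm", "data": {
  "series": [
    [[0,-0.03,-0.03,0.01,0,0.07,1],[-0.01,-0.09,-0.08,0.03,0,0.18,1],[-0.01,-0.14,-0.12,0.05,0,0.31,1],[-0.02,-0.19,-0.16,0.07,0,0.44,1],[-0.02,-0.24,-0.2,0.08,0,0.57,1],[-0.03,-0.29,-0.24,0.1,0,0.7,1],[-0.03,-0.33,-0.27,0.12,0,0.81,1],[-0.03,-0.35,-0.29,0.13,0,0.89,1],[-0.03,-0.35,-0.29,0.13,0,0.92,1],[-0.03,-0.35,-0.29,0.13,0,0.92,1]]
  ]
}}

```text
t: 5.02
ee_pos: [0.6116, -0.1599, 0.1898]
ee_rot: [-3.017, 0.721, 0.214]
contact_force: [0.7, -0.9, -2.4]
width: 0.0099
```

Run:
```python
from m import *
from rig import imaging
o=state();print(o["joint_positions"],o["width"])
print(*delta((.598,-.105,.17),lean(-73,-8)))
f=imaging.grab_frame("scene")["pixels"][:,:,::-1].copy()
x,y,w,h=130,150,200,150;k=4
cv2.imwrite("pics/scene5.png",cv2.resize(f[y:y+h,x:x+w],None,fx=k,fy=k,interpolation=cv2.INTER_CUBIC))
```

```text
[-0.4437  0.6319  1.0549  0.0028  1.5959  0.0253] 0.009900118487985735
[-0.2253 -0.2854  0.1652] [0.1444 0.0013 1.0148]
```

View pics/scene5.png

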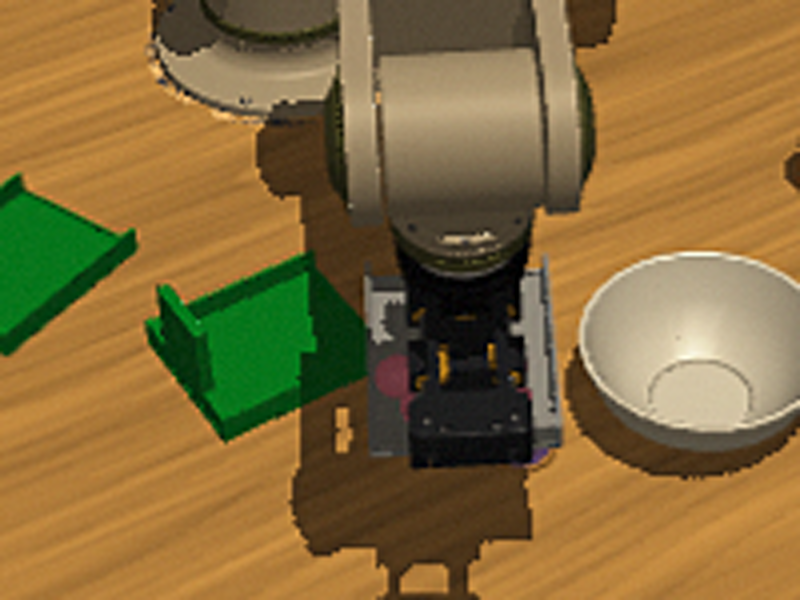

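>>> {"op": "step_arm", "data": {
  "series": [
    [[-0.02,-0.02,0.01,0.01,0,0.08,1],[-0.05,-0.06,0.04,0.03,0,0.2,1],[-0.08,-0.1,0.06,0.05,0,0.34,1],[-0.11,-0.14,0.08,0.07,0,0.48,1],[-0.14,-0.18,0.1,0.09,0,0.62,1],[-0.17,-0.21,0.12,0.11,0,0.75,1],[-0.19,-0.25,0.14,0.13,0,0.87,1],[-0.21,-0.28,0.16,0.14,0,0.95,1],[-0.22,-0.28,0.16,0.14,0,1,1],[-0.22,-0.28,0.16,0.14,0,1,1]]
  ]
}}

```text
t: 5.9
ee_pos: [0.5983, -0.1059, 0.1704]
ee_rot: [-2.468, 1.803, 0.176]
contact_force: [0.6, -0.5, -2.7]
width: 0.0093
```

Run:
```python
from m import *
from rig import imaging
o=state();print(o["joint_positions"],o["width"])
print(*delta((.598,-.105,.17),lean(-73,-8)))
Rm=R.from_rotvec(o["ee_rot"]); 
pan=lambda l: o["ee_pos"]+Rm.apply(np.array([l[0]-64,-l[1],-(l[2]-56.4)])/1e3)
print("lip",pan((-70,0,6)),pan((-70,46,6)),pan((-70,-46,6)))
f=imaging.grab_frame("scene")["pixels"][:,:,::-1].copy()
x,y,w,h=150,150,200,150;k=4
g=cv2.resize(f[y:y+h,x:x+w],None,fx=k,fy=k,interpolation=cv2.INTER_CUBIC)
for l in [(-70,60,22),(-70,-60,22),(69,60,22),(69,-60,22),(-70,0,6),(69,30,80),(69,-30,80)]:
    u=(proj("scene",pan(l))[0]-[x,y]+.5)*k-.5; cv2.circle(g,tuple(map(int,u)),3,(0,0,255),-1)
cv2.imwrite("pics/scene6.png",g)
f=imaging.grab_frame("top")["pixels"][:,:,::-1].copy()
x,y,w,h=180,110,220,150;k=3.5
cv2.imwrite("pics/top6.png",cv2.resize(f[y:y+h,x:x+w],None,fx=k,fy=k,interpolation=cv2.INTER_CUBIC))
```

```text
[-0.4103  0.5788  1.2167  0.1044  1.4418  0.8332] 0.009326494028279196
[-0.0057 -0.0001  0.0032] [0.0059 0.0009 0.015 ]
lip [0.5557 0.0272 0.1392] [0.5995 0.0412 0.1391] [0.5119 0.0132 0.1393]
```

View pics/scene6.png

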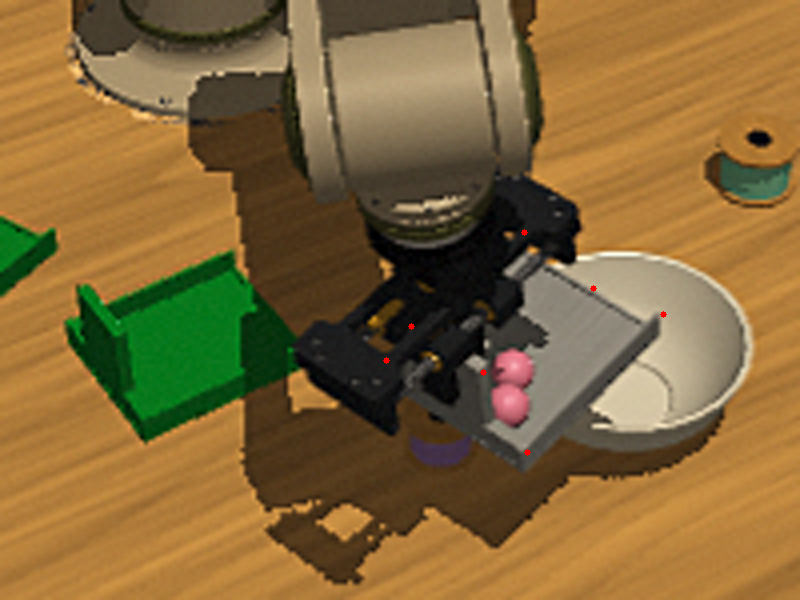

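View pics/top6.png

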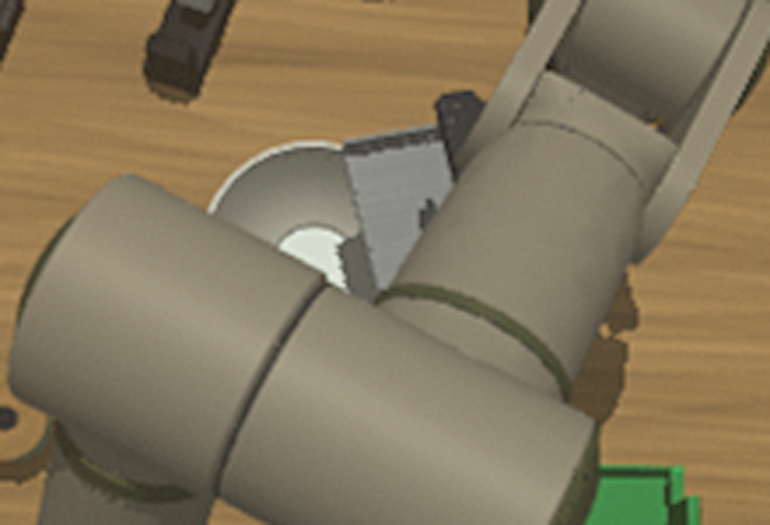

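The model matches the held pan: lip corner at (660,316), back corner at (527,455). Two sweets show at about (513,385). Next I'll fit the kinematics and check whether the pour and final poses are reachable.

```bash
cat > kin.py <<'E'
from m import *
ry=lambda a:R.from_euler('y',a).as_matrix(); rz=lambda a:R.from_euler('z',a).as_matrix()
def fk(k,q,s4):
    r0,h,L2,e2,L3,e3,D,lat,w=k
    A=rz(q[0]);A2=A@ry(q[1]);A3=A2@ry(q[2])
    p=A@np.array([r0,lat,h])+A2@np.array([e2,0,L2])+A3@np.array([e3,0,L3])
    A5=A3@rz(s4*q[3])@ry(q[4])
    return p+A5@np.array([w,0,D]),A5@rz(q[5]+np.pi)
def load():
    D=[json.loads(l) for l in open("log.jsonl")]
    return np.array([d["q"] for d in D]),np.array([d["p"] for d in D]),[R.from_rotvec(d["r"]).as_matrix() for d in D]
LO=np.array([-3.11,-.89,.22,-1.42,.17,-2.88]);HI=np.array([3.11,2.33,2.48,4.56,2.85,2.88])
def calib():
    Q,P,RR=load();best=None
    for s4 in(1,-1):
        prior=np.array([0,.36,.39,0,.42,0,.25,.1175,0])
        f=lambda k:np.concatenate([np.ravel([ (fk(k,q,s4)[0]-p)*1e3 for q,p in zip(Q,P)]),(k-prior)*[2,2,2,10,2,10,2,1,10]])
        s=least_squares(f,prior); rot=max(np.linalg.norm(R.from_matrix(r.T@fk(s.x,q,s4)[1]).as_rotvec()) for q,r in zip(Q,RR))
        rp=np.abs(f(s.x)[:-9]).max()
        if best is None or rot<best[0]: best=(rot,rp,s4,s.x)
    return best
def ik(k,s4,p,Rm,q0):
    def f(q):
        a,b=fk(k,q,s4); return np.r_[(a-p)*10,R.from_matrix(Rm.as_matrix().T@b).as_rotvec()]
    s=least_squares(f,np.clip(q0,LO+.01,HI-.01),bounds=(LO,HI)); return s.x,np.linalg.norm(s.fun)
E
python3 - <<'E'
from kin import *
b=calib();print(b)
rot,rp,s4,k=b
q=load()[0][-1]
bowl=np.array([.547,.062])
def pour(th,lipd,lz,head=-73):
    h=np.radians(head);H=np.array([np.cos(h),np.sin(h)]);t=np.radians(th)
    dh=.134*np.cos(t)-.0504*np.sin(t);dz=.134*np.sin(t)+.0504*np.cos(t)
    return np.r_[bowl+(lipd+dh)*H,lz+dz],lean(head,th)
for th in(0,20,45,55):
    p,Rm=pour(th,.035,.095); q,e=ik(k,s4,p,Rm,q);print(th,p,q,e)
V=np.array([.630,.245,.21]);h=np.radians(-73);H=np.array([np.cos(h),np.sin(h),0])
for th in(30,40):
    t=np.radians(th);x=np.cos(t)*H+[0,0,np.sin(t)];z=-np.sin(t)*H+[0,0,np.cos(t)]
    p=V+.064*x+.0524*z; qq,e=ik(k,s4,p,lean(-73,th),q);print("view",th,p,qq,e)
E
```

```text
(np.float64(7.990579629892445e-16), np.float64(0.012512315085477788), 1, array([-0.    ,  0.13  ,  0.537 ,  0.    ,  0.3508,  0.1029,  0.233 ,
        0.1175, -0.    ]))
0 [ 0.5964 -0.0996  0.1454] [-0.3611  0.5696  1.3072 -0.      1.2647  0.913 ] 2.1837520145681082e-10
20 [ 0.589  -0.0754  0.1882] [-0.2078  0.4781  1.3851 -0.3379  1.1272  1.1892] 2.8336899295612775e-13
45 [ 0.5745 -0.028   0.2254] [ 0.0229  0.4593  1.476  -0.8546  1.1254  1.6523] 9.064713202775646e-14
55 [ 0.5676 -0.0055  0.2337] [ 0.1143  0.4859  1.5069 -1.0497  1.1913  1.8328] 4.9523274607716455e-11
view 30 [0.6385 0.2171 0.2874] [ 0.3261  0.6372  0.8478 -0.5256  1.6598  1.5533] 5.579525063104787e-13
view 40 [0.6345 0.2303 0.2913] [ 0.395   0.668   0.8432 -0.699   1.6796  1.6078] 1.4393710995519007e-10
```

Residuals are essentially zero, so all the poses are reachable. The pour pivots about the lip in small steps.

```bash
cat >> kin.py <<'E'
bowl=np.array([.547,.062])
def pour(th,lipd=.035,lz=.095,head=-73):
    h=np.radians(head);H=np.array([np.cos(h),np.sin(h)]);t=np.radians(th)
    dh=.134*np.cos(t)-.0504*np.sin(t);dz=.134*np.sin(t)+.0504*np.cos(t)
    return np.r_[bowl+(lipd+dh)*H,lz+dz],lean(head,th)
E
python3 - <<'E'
from kin import *
for th in(-2,4): print(*delta(*pour(th)))
E
```

```text
[-0.0072  0.0004  0.2023] [0.0042 0.1338 0.0178]
[-0.0566  0.0001  0.1154] [0.0032 0.2672 0.018 ]
```

>>> {"op": "step_arm", "data": {
  "series": [
    [[0,0,0.05,0,0.02,0,1],[0,0,0.1,0,0.05,0,1],[0,0,0.15,0,0.08,0,1],[0,0,0.18,0,0.11,0.01,1],[0,0,0.2,0,0.13,0.01,1],[-0.02,0,0.18,0,0.17,0.01,1],[-0.03,0,0.16,0,0.2,0.01,1],[-0.04,0,0.14,0,0.23,0.02,1],[-0.06,0,0.12,0,0.27,0.02,1],[-0.06,0,0.12,0,0.27,0.02,1]]
  ]
}}

```text
t: 6.83
ee_pos: [0.5953, -0.0944, 0.1553]
ee_rot: [2.486, -1.844, 0.091]
contact_force: [-0.0, 0.8, -2.0]
width: 0.0095
```

```bash
cat > snap.py <<'E'
import sys
from kin import *
from rig import imaging
def snap(n,tag,x,y,w,h,k):
    f=imaging.grab_frame(n)["pixels"][:,:,::-1].copy()
    cv2.imwrite(f"pics/{tag}.png",cv2.resize(f[y:y+h,x:x+w],None,fx=k,fy=k,interpolation=cv2.INTER_CUBIC))
E
python3 - <<'E'
from snap import *
o=state();print(o["ee_pos"],o["width"])
for th in(15,): print(*delta(*pour(th)))
snap("scene","s7",210,170,150,120,5)
E
```

```text
[ 0.5953 -0.0944  0.1553] 0.0095344842595913
[-0.0703  0.0034 -0.1594] [ 0.0022  0.2388 -0.0028]
```

View pics/s7.png

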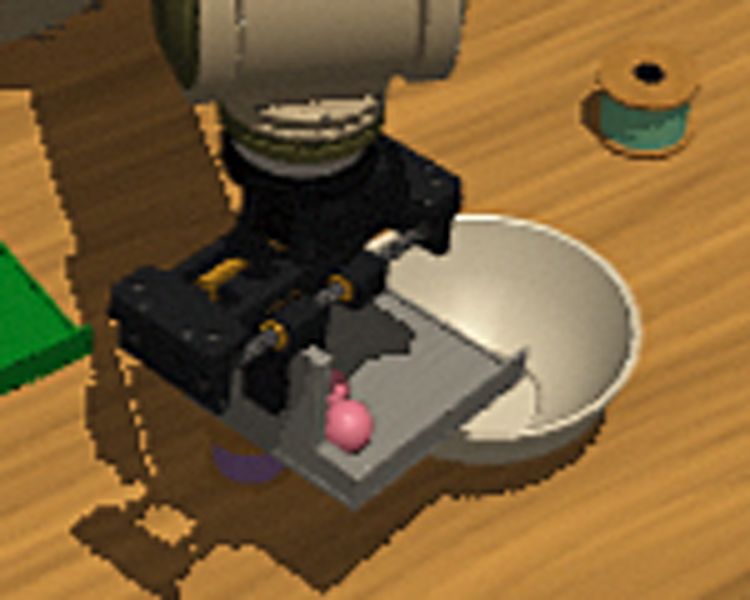

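Sweets are still at the back of the pan, one at (350,425). I'll hold here briefly so they can roll slowly to the lip.

>>> {"op": "step_arm", "data": {
  "series": [
    [[0,0,0,0,0,0,1],[0,0,0,0,0,0,1],[0,0,0,0,0,0,1],[0,0,0,0,0,0,1],[0,0,0,0,0,0,1],[0,0,0,0,0,0,1],[0,0,0,0,0,0,1]]
  ]
}}

```text
t: 7.47
ee_pos: [0.5952, -0.0952, 0.1542]
ee_rot: [2.485, -1.846, 0.087]
contact_force: [-0.4, 0.8, -0.9]
width: 0.0093
```

Run:
```python
from snap import *
for th in(15,): print(*delta(*pour(th)))
snap("scene","s8",210,170,150,120,5)
```

```text
[-0.075   0.0014 -0.1669] [ 0.0039  0.2417 -0.0043]
```

View pics/s8.png

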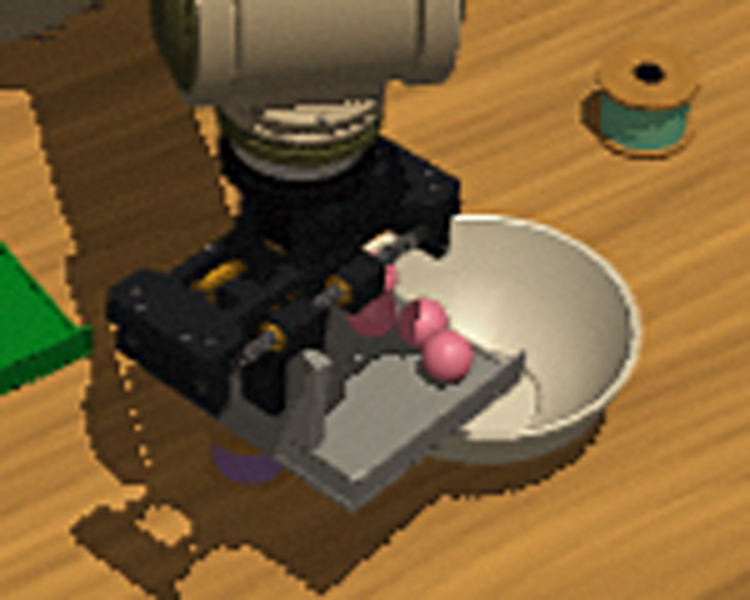

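All four sweets are now lined up by the lip, from about (380,280) to (447,355). Time to tilt.

>>> {"op": "step_arm", "data": {
  "series": [
    [[-0.01,0,-0.03,0,0.04,0,1],[-0.03,0,-0.06,0,0.09,0,1],[-0.05,0,-0.1,0,0.15,0,1],[-0.06,0,-0.13,0,0.19,0,1],[-0.07,0,-0.16,0,0.24,0,1],[-0.07,0,-0.16,0,0.24,0,1]]
  ]
}}

```text
t: 8.02
ee_pos: [0.5916, -0.0824, 0.1782]
ee_rot: [2.384, -1.768, 0.313]
contact_force: [-0.3, 0.3, -1.8]
width: 0.0097
```

Run:
```python
from snap import *
for th in(22,30): print(*delta(*pour(th)))
snap("scene","s9",210,170,150,120,5)
```

```text
[-0.0457  0.0035 -0.1069] [ 0.0028  0.1552 -0.0022]
[-0.1154  0.0038 -0.2203] [ 0.003   0.3329 -0.002 ]
```

View pics/s9.png

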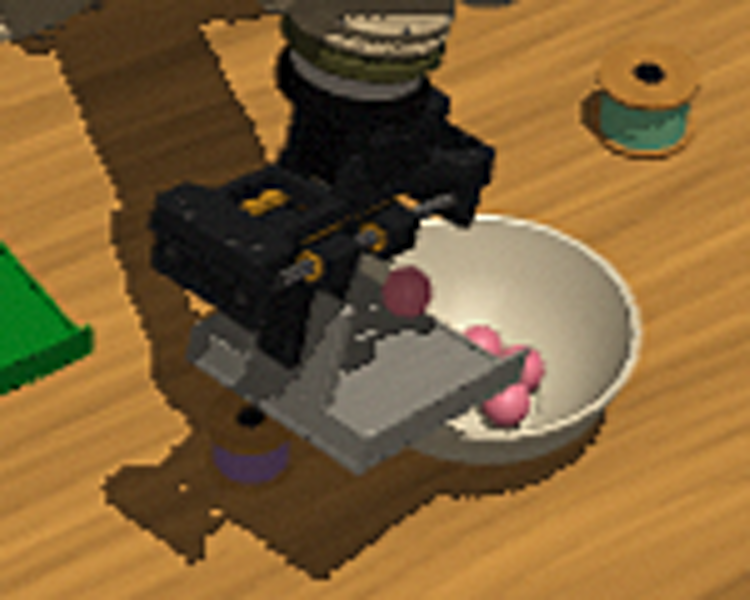

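Three are in the bowl, around (500,370), and one is still at the lip (407,292). I'll keep tilting.

>>> {"op": "step_arm", "data": {
  "series": [
    [[-0.02,0,-0.04,0,0.06,0,1],[-0.04,0,-0.09,0,0.13,0,1],[-0.06,0,-0.13,0,0.2,0,1],[-0.09,0,-0.18,0,0.27,0,1],[-0.12,0,-0.22,0,0.33,0,1],[-0.12,0,-0.22,0,0.33,0,1],[-0.12,0,-0.22,0,0.33,0,1]]
  ]
}}

```text
t: 8.65
ee_pos: [0.5843, -0.0584, 0.2043]
ee_rot: [2.226, -1.651, 0.587]
contact_force: [-0.2, 0.3, -1.1]
width: 0.01
```

Run:
```python
from snap import *
for th in(38,45): print(*delta(*pour(th)))
snap("scene","s10",210,170,150,120,5)
```

```text
[-0.0531  0.0037 -0.1291] [ 0.0053  0.1857 -0.0014]
[-0.1156  0.0042 -0.2275] [ 0.0054  0.3412 -0.001 ]
```

View pics/s10.png

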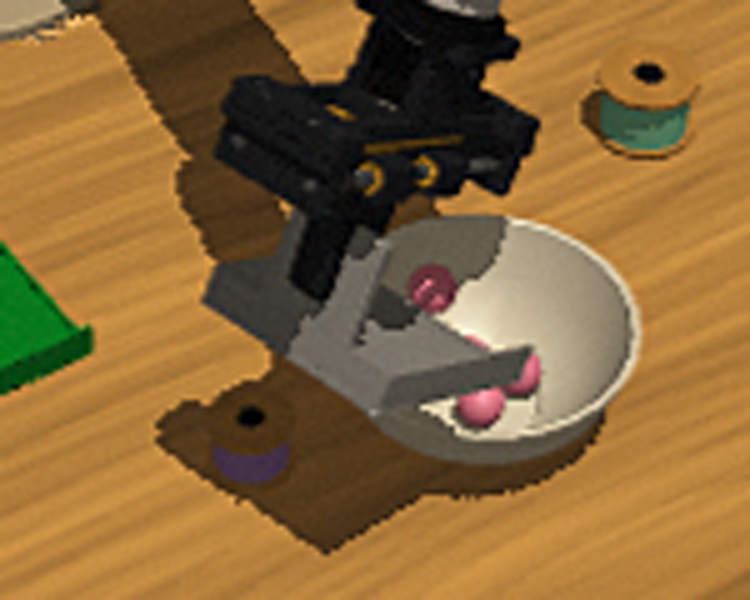

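>>> {"op": "step_arm", "data": {
  "series": [
    [[-0.02,0,-0.05,0,0.06,0,1],[-0.04,0,-0.09,0,0.13,0,1],[-0.06,0,-0.14,0,0.2,0,1],[-0.09,0,-0.19,0,0.27,0,1],[-0.12,0,-0.23,0,0.34,0,1],[-0.12,0,-0.23,0,0.34,0,1],[-0.12,0,-0.23,0,0.34,0,1],[-0.12,0,-0.23,0,0.34,0,1]]
  ]
}}

```text
t: 9.37
ee_pos: [0.5751, -0.0281, 0.2255]
ee_rot: [2.042, -1.517, 0.842]
contact_force: [-0.0, -0.8, -1.0]
width: 0.0099
```

Run:
```python
from snap import *
o=state();print(o["width"],o["joint_positions"])
snap("scene","s11",210,170,150,120,5)
snap("top","t11",180,110,220,150,3.5)
```

```text
0.009927999308789319 [ 0.0231  0.462   1.4706 -0.8523  1.1327  1.6513]
```

View pics/s11.png

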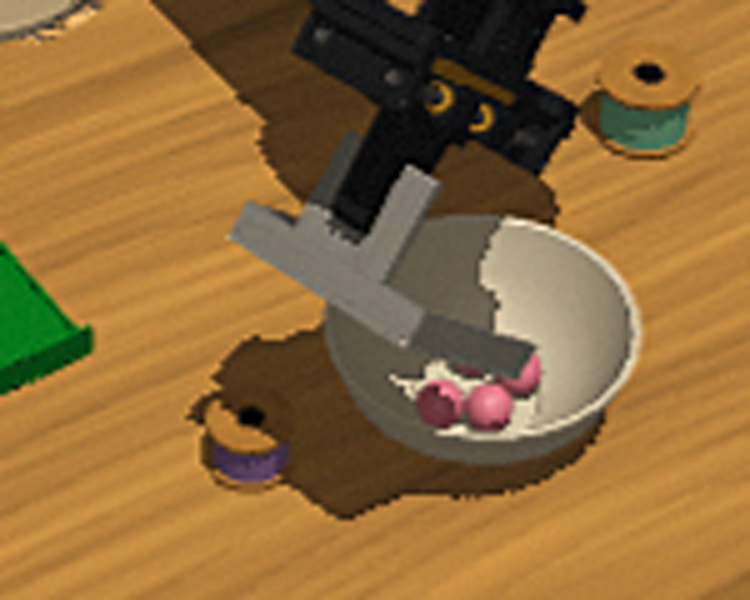

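View pics/t11.png

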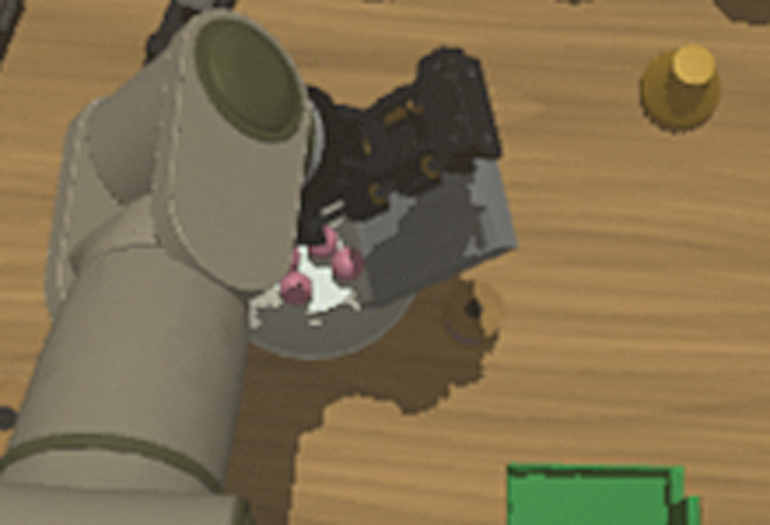

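All four sweets are in the bowl, at (440,402), (490,405), (520,370) and (470,368) in the scene crop, and the pan is empty. Before the showing move I'll refine the counter camera's pose with its housing corners.

Run:
```python
from snap import *
T=lambda c:raw(c,7,60,120); S=lambda c:raw(c,6,385,125)
def run(obs,zf=.012):
    def res(p):
        Rz=rz(p[2])
        return np.concatenate([proj(c,Rz@((np.array(l)+[p[3] if i else 0,0,0])/1e3)+[p[0],p[1],0])[0]-uv for c,l,uv,i in obs])
    s=least_squares(res,[.555,.5,1.85,-30],loss='soft_l1',x_scale=[.01,.01,.1,10]);return s.x,res(s.x).reshape(-1,2)
obs=[("top",(-45,0,210),T((352,188)),0),("scene",(-45,0,210),S((238,178)),0),("top",(0,0,12),T((430,372)),0),("scene",(0,0,12),S((210,450)),0),
("top",(0,-30,237),T((250,100)),1),("top",(70,-30,237),T((66,142)),1),("top",(70,30,237),T((75,275)),1),("top",(70,30,183),T((145,322)),1),("top",(0,30,183),T((320,295)),1)]
x,r=run(obs);print(x,np.degrees(x[2]));print(r.round(1).tolist())
b=cv2.imread("pics/raw_scene1.png");t=cv2.imread("pics/raw_top0.png")
def ov(im,n,ox,oy,w,h,k,tag):
    g=cv2.resize(im[oy:oy+h,ox:ox+w],None,fx=k,fy=k,interpolation=cv2.INTER_CUBIC);g=(255*(g/255.)**.5).astype(np.uint8)
    c=[(x[3]+a,bb,z) for a in(0,70) for bb in(-30,30) for z in(183,237)]
    W=[((proj(n,rz(x[2])@(np.array(l)/1e3)+[x[0],x[1],0])[0]-[ox,oy]+.5)*k-.5).astype(int) for l in c]
    for i in range(8):
        for j in range(i):
            if sum(a!=b for a,b in zip(c[i],c[j]))==1: cv2.line(g,tuple(map(int,W[i])),tuple(map(int,W[j])),(0,255,255),1)
    for R0,xx,z0 in((21,-45,210),):
        P=[rz(x[2])@(np.array([xx,R0*np.cos(a),z0+R0*np.sin(a)])/1e3)+[x[0],x[1],0] for a in np.linspace(0,6.28,30)]
        cv2.polylines(g,[((proj(n,P)-[ox,oy]+.5)*k-.5).astype(int)],True,(0,0,255))
    P=[rz(x[2])@(np.array([55*np.cos(a),55*np.sin(a),0])/1e3)+[x[0],x[1],0] for a in np.linspace(0,6.28,40)]
    cv2.polylines(g,[((proj(n,P)-[ox,oy]+.5)*k-.5).astype(int)],True,(0,255,0))
    return g
a=ov(t,"top",60,120,100,80,4,"");c=ov(b,"scene",385,125,80,95,5,"")
H=max(a.shape[0],c.shape[0]);o=np.zeros((H,a.shape[1]+c.shape[1],3),np.uint8);o[:a.shape[0],:a.shape[1]]=a;o[:c.shape[0],a.shape[1]:]=c
cv2.imwrite("pics/camfit.png",o)
```

```text
[  0.5568   0.499    1.815  -24.0076] 103.99096640681209
[[1.0, -0.0], [0.0, 0.1], [-0.5, -0.6], [0.4, -1.1], [1.7, -1.5], [-1.0, -3.0], [-0.5, 1.4], [-0.6, 1.3], [2.3, 0.8]]
```

View pics/camfit.png

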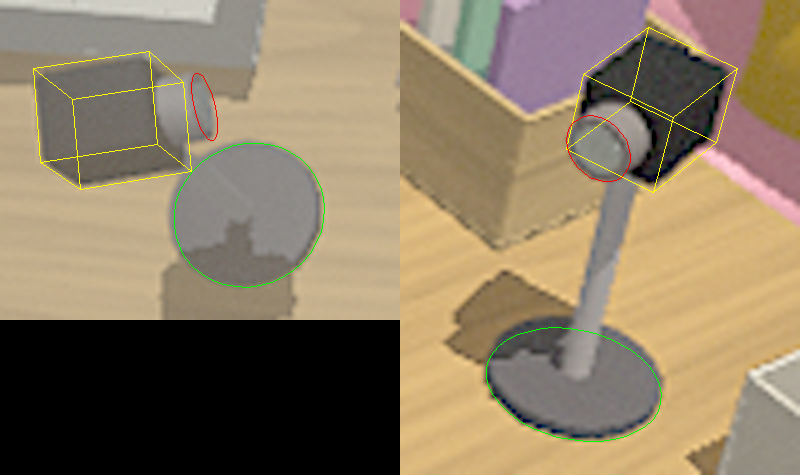

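```bash
cat >> kin.py <<'E'
def view(th=40,hd=-74,V=np.array([.6296,.2443,.21])):
    h=np.radians(hd);H=np.array([np.cos(h),np.sin(h),0]);t=np.radians(th)
    x=np.cos(t)*H+[0,0,np.sin(t)];z=-np.sin(t)*H+[0,0,np.cos(t)]
    return V+.064*x+.0524*z,lean(hd,th)
E
python3 - <<'E'
from kin import *
o=state(); pv,Rv=view(); print(pv)
print(*delta(o["ee_pos"]+[.005,.01,.075],R.from_rotvec(o["ee_rot"])))
print(*delta(pv,Rv))
E
```

```text
[0.6338 0.2295 0.2913]
[ 0.3153 -0.05   -0.392 ] [0. 0. 0.]
[-0.7732 -0.868  -1.3949] [-0.0084 -0.1113  0.0134]
```

>>> {"op": "step_arm", "data": {
  "series": [
    [[0.05,-0.01,-0.06,0,0,0,1],[0.11,-0.02,-0.14,0,0,0,1],[0.18,-0.03,-0.22,0,0,0,1],[0.24,-0.04,-0.3,0,0,0,1],[0.3,-0.05,-0.38,0,0,0,1],[0.31,-0.05,-0.39,0,0,0,1],[0.31,-0.05,-0.39,0,0,0,1]]
  ]
}}

```text
t: 10.05
ee_pos: [0.5799, -0.017, 0.3012]
ee_rot: [2.041, -1.516, 0.847]
contact_force: [0.6, -0.6, -2.5]
width: 0.0095
```

Run:
```python
from kin import *
print(*delta(*view()))
```

```text
[-1.0843 -0.8184 -0.9944] [-0.0116 -0.113   0.0127]
```

>>> {"op": "step_arm", "data": {
  "series": [
    [[-0.03,-0.03,-0.03,0,0,0,1],[-0.1,-0.08,-0.1,0,-0.01,0,1],[-0.18,-0.14,-0.18,0,-0.02,0,1],[-0.27,-0.2,-0.26,0,-0.03,0,1],[-0.36,-0.27,-0.34,0,-0.04,0,1],[-0.45,-0.34,-0.42,0,-0.05,0,1],[-0.54,-0.41,-0.5,0,-0.06,0.01,1],[-0.62,-0.47,-0.57,0,-0.07,0.01,1],[-0.67,-0.5,-0.61,-0.01,-0.08,0.01,1],[-0.67,-0.5,-0.61,-0.01,-0.08,0.01,1]]
  ]
}}

```text
t: 10.88
ee_pos: [0.6125, 0.1369, 0.2913]
ee_rot: [2.077, -1.555, 0.781]
contact_force: [0.2, -0.3, -2.0]
width: 0.0096
```

Run:
```python
from kin import *
print(*delta(*view()))
```

```text
[-0.4139 -0.3092 -0.3672] [ 0.0014 -0.0317  0.0088]
```

>>> {"op": "step_arm", "data": {
  "series": [
    [[-0.03,-0.02,-0.03,0,0,0,1],[-0.09,-0.07,-0.08,0,-0.01,0,1],[-0.16,-0.12,-0.15,0,-0.01,0,1],[-0.24,-0.18,-0.22,0,-0.02,0.01,1],[-0.32,-0.24,-0.28,0,-0.02,0.01,1],[-0.38,-0.28,-0.34,0,-0.03,0.01,1],[-0.41,-0.31,-0.37,0,-0.03,0.01,1],[-0.41,-0.31,-0.37,0,-0.03,0.01,1],[-0.41,-0.31,-0.37,0,-0.03,0.01,1],[-0.41,-0.31,-0.37,0,-0.03,0.01,1]]
  ]
}}

```text
t: 11.72
ee_pos: [0.6339, 0.2264, 0.2939]
ee_rot: [2.086, -1.58, 0.764]
contact_force: [0.2, -0.4, -1.7]
width: 0.0094
```

Run:
```python
from snap import *
print(*delta(*view()))
o=state();print(o["qd"],o["width"])
Rm=R.from_rotvec(o["ee_rot"]); 
pan=lambda l: o["ee_pos"]+Rm.apply(np.array([l[0]-64,-l[1],-(l[2]-56.4)])/1e3)
print("centre",pan((0,0,4)))
f=imaging.grab_frame("scene")["pixels"][:,:,::-1].copy()
x,y,w,h=240,90,240,190;k=3.2
g=cv2.resize(f[y:y+h,x:x+w],None,fx=k,fy=k,interpolation=cv2.INTER_CUBIC)
for l in [(-70,60,22),(-70,-60,22),(69,60,22),(69,-60,22),(0,0,4),(69,30,80),(69,-30,80)]:
    u=(proj("scene",pan(l))[0]-[x,y]+.5)*k-.5; cv2.circle(g,tuple(map(int,u)),3,(0,0,255),-1)
cv2.imwrite("pics/s12.png",g)
f=imaging.grab_frame("top")["pixels"][:,:,::-1].copy()
x,y,w,h=40,70,340,200;k=2.3
cv2.imwrite("pics/t12.png",cv2.resize(f[y:y+h,x:x+w],None,fx=k,fy=k,interpolation=cv2.INTER_CUBIC))
```

```text
[-0.0266 -0.0052  0.0004] [ 0.0014 -0.0034 -0.0058]
[-0.0014 -0.0072  0.0008 -0.0001  0.0024 -0.0021] 0.009432807957661181
centre [0.6299 0.2411 0.2126]
```

View pics/s12.png

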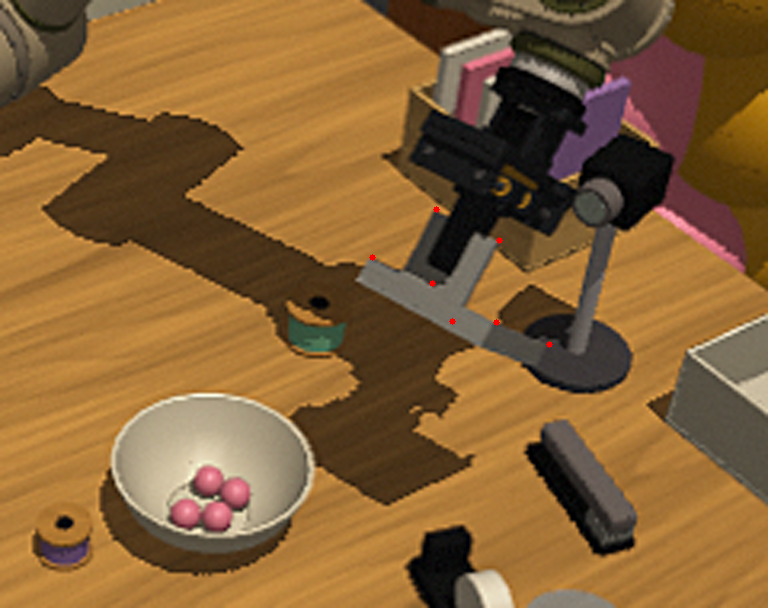

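View pics/t12.png

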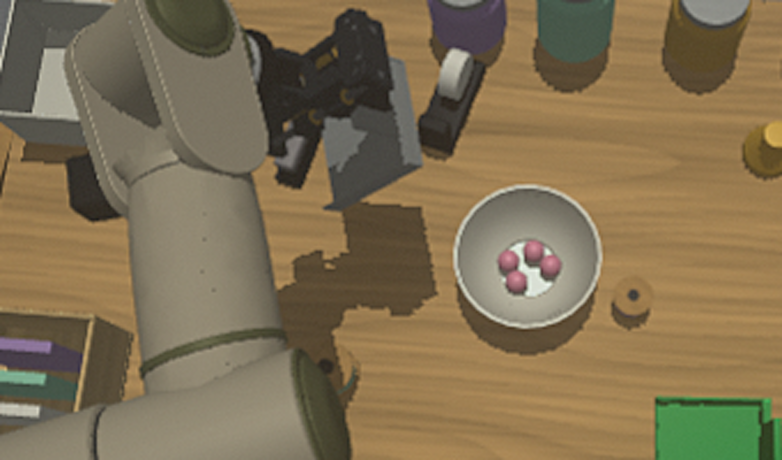

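All four sweets are in the bowl at (210,497), and the pan is held in front of the lens, lip towards the camera. It's within a few mm of the model dots. I'll let it settle, then hand in.

>>> {"op": "step_arm", "data": {
  "series": [
    [[0,0,0,0,0,0,1],[0,0,0,0,0,0,1],[0,0,0,0,0,0,1],[0,0,0,0,0,0,1],[0,0,0,0,0,0,1],[0,0,0,0,0,0,1],[0,0,0,0,0,0,1],[0,0,0,0,0,0,1]]
  ]
}}

```text
t: 12.48
ee_pos: [0.634, 0.2274, 0.2938]
ee_rot: [2.087, -1.579, 0.764]
contact_force: [-0.3, 0.6, -1.5]
width: 0.0097
```

Run:
```python
from kin import *
from rig import order
print(*delta(*view()))
o=state();print(o["qd"],o["width"],o["ee_pos"])
if np.abs(o["qd"]).max()<.02 and o["width"]>.008: print(order.sign_off())
```

```text
[-0.0219 -0.0031  0.0039] [ 0.0004 -0.0029 -0.0052]
[ 0.0005  0.0011  0.      0.0006 -0.0004 -0.0019] 0.009727733042856452 [0.634  0.2274 0.2938]
the job is handed in; nothing more can be done
None
```

I pinched the pan by its tab, poured all four sweets into the bowl, and handed the job in with the empty pan held in front of the counter camera. It took about 12.5 s, and the hand-in gave no verdict.

**Last checks:**
- **Sweets:** both views show all four in the bowl. The bowl and the other items in view look upright and where they stood; I judged this by eye.
- **Pan position:** the floor middle is about 4 mm from my estimate of the viewing point, leaning about 40 degrees with the pouring edge down and towards the camera.
- **Grip and stillness:** the grip held at 9.7 mm on the tab, and the arm was almost still (joint speeds under 0.002 rad/s).

**Disagreements:**
- **Camera heading:** my estimates ranged from 104 to 108 degrees. I used 106, which could put the viewing point off by up to about 8 mm.
- **Pan in the picture:** it appeared about 4 mm lower than my model of the grip predicted. I left this uncorrected, as it is well inside the 35 mm limit.

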